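Get ready to mix: stirring rod into the jar, safety cap off the solvent

TASK

Get ready to mix a cleaning solution on the ledger repair bench: lift the red stirring rod off its drip tray and lower it gently, either end down, into the white mixing jar, so that it stands there by itself leaning on the rim. Then press down the white push-and-turn safety cap of the clamped amber bottle, keep it down while twisting it anticlockwise until it comes free, and lift it straight off. Finish still holding the cap, level and straight above the open bottle, about 8 cm clear of its mouth, with the jar left upright about where it was and the other things on the bench left alone.

Things in the scene. Friction and masses are not known exactly. Their poses are not given: they have to be found in the camera images.
- rod: Red round plastic stirring rod, 10 mm thick, 230 mm long, 30 g. Origin at its middle, x along the rod. At the start it lies propped at about 20 degrees on the drip tray: its -x end on the tray floor, its +x end up in the air, the last 90 mm overhanging freely. Its axis is 54 mm above the bench at the tray's notched post (20 mm from its middle), 69 mm up at 65 mm from the middle.
- rod_low (a point): Centre of the rod's -x end face: the end lying on the tray at the start.
- rod_high (a point): Centre of the rod's +x end face: the raised, free end at the start.
- tray: Dark steel drip tray 146 x 60 mm with a 12 mm rim, fixed to the bench. Origin at the centre of its underside; the rod lies above its x axis, the raised end towards +x. A notched post 26 mm wide and 6 mm thick stands 67 mm along +x, 58 mm high; the rod lies between two 7 mm wide ears in a 12 mm wide notch.
- jar: White stoneware mixing jar with a thin blue band, loose, 450 g: straight round, outside 68 mm across, inside 60 mm, 100 mm high, inner floor 6 mm above the bench. Origin at the centre of its underside, z up. It may change places with the bottle. A rod standing in it leans up to about 30 degrees.
- jar_rim (a point): Centre of the jar's mouth, level with its rim, 100 mm above the bench.
- bottle: Amber glass bottle, 72 mm across, strapped in a grey square anti-tip stand (104 mm), fixed to the bench and unable to turn. Origin at the centre of the stand's underside, z up. Shoulder 120 mm above the bench at the neck, then a 30 mm neck; a steel strap 64 to 80 mm up with its post (10 mm thick, 90 mm high, 45 mm along +x) and thumb screw.
- bottle_mouth (a point): Centre of the bottle's mouth, on the neck's axis, 148 mm above the bench (inside the cap at the start).
- cap: White ribbed push-and-turn safety cap on the bottle, 50 mm across, 32 mm high, 40 g. Origin at the centre of its lower rim, z up (locked: 128 mm above the bench, 8 mm above the shoulder, top at 160 mm); red mark on top towards its x axis. Three inner lugs sit in 3 mm deep notches under tracks on the neck, held up by a sprung liner. Grip its sides to press, turn and lift in one grasp.
- cap_liner (a joint): Travel of the cap's sprung liner, m: 0 locked, -0.003 with the cap off; it grows as the cap goes down: press 5 mm (13 N; starts at 6 N, bottoms at 6 mm). Unpressed, it turns only about 7 degrees. Kept down and turned anticlockwise from above (positive about z) it is free to lift from 45 to 75 degrees of turn (aim for 60); a stop follows at 77.
- weight: Bystander: brass book weight with a knob, 52 mm across, 58 mm high, between the bottle and jar places. Origin at the centre of its underside.
- wax_tin: Bystander: flat green tin, 69 mm across, 28 mm high. Origin at the centre of its underside.
- folder: Bystander: bone folder, 150 x 24 x 5 mm, lying flat. Origin at the centre of its underside.
- brush: Bystander: brush 190 mm long, lying.
- spool: Bystander: wooden spool of linen thread, 42 mm across, 46 mm high. Origin at the centre of its underside.
- glue: Bystander: pale glue bottle with an orange cap, 48 mm across, 105 mm high. Origin at the centre of its underside.
- volume: Bystander: small maroon bound volume lying flat, 165 x 215 x 40 mm. Origin at the centre of its underside.
Mind the look-alikes: they are no part of the job. There is more than one size of the rod; the one meant has the size given above.

How it is judged:
By the outcome, as a careful person would: the job done as asked, in the order asked, and still so for the second after the job is handed in, while the arm keeps its last pose, push and grip.
It also fails if it takes over 58 s, if anything falls off the work surface, if the arm or the gripper's body presses on something with over 40 N, if the wrist force passes 120 N, or if a joint passes its speed limit or range.

ROBOT

A 7-joint arm with a two-finger parallel gripper is mounted at the origin on the work surface. World frame = base frame: x ahead of the robot, y to its left, z up, the work surface at z = 0. Lengths are in m, angles in rad, forces in N, time in s.
With the tool pointing down it reaches from about 0.425 to 0.925 m from the base axis. Payload 6.8 kg.
Tool frame: the origin (TCP) lies midway between the tips of the shut fingers; the grasp point (between the pads) lies 19 mm behind it; x points along the fingers, y is the direction in which the jaws open and shut, and the axes are right-handed (so a half turn about x gives the same grasp; the last joint's range is limited). The gripper opens to 85 mm and grips with 20 to 120 N. Pads are 22 mm wide; open, the fingers measure 114 mm over their backs; the gripper's body (76 mm by 85 mm) begins 54 mm behind the grasp point. The pads swing forward as they close: fully open they stand 13 mm farther back than shut.
Start: joints at [-1.357, 0.477, 0.022, 1.555, -0.011, 1.109, -0.083], TCP at [0.213, 0.64, 0.231] pointing down, gripper open.
Joint ranges: [-2.96, 2.96], [-0.34, 2.1], [-1.41, 1.46], [0.24, 2.44], [-1.37, 4.51], [0.17, 1.92], [-2.96, 2.96]. Speed limits (rad/s): [2.39, 2.39, 3.14, 3.14, 3.14, 3.14, 3.14].

INTERFACE

Orientations are given as a rotation vector (axis times angle).
In Python, from bench import r, viewer, nets gives the robot as it stands.
- The arm moves only by the shell command python3 -m pendant 'ROWS' [FORCE]. ROWS is JSON, one flat list of numbers, 5 for each row, row after row: the finger opening in mm, from 0 to 85.4, then the shift along the tool's x, y, z in mm, then the turn about the tool's x in rad. A call has 1 to 20 rows; each row shifts and turns the commanded pose from where the row before left it, along the tool's axes as they then stand; what a row does not reach is not made up. A row lasts 1/8 s, in which the tool goes at most 62.5 mm and 10.7 degrees, less where a joint would pass 70% of its speed; a pose out of reach is approached as far as the arm can. A call with a gripper value outside its range is refused whole. The fingers move at their own pace and stop on an object; FORCE is the grip in N (left out, the last holds). Time passes only in rows, so rows that do not move let the fingers close. It gives the time, the measured TCP pose, the force and the opening at its end, in the units of the state.
- r.get_obs(): the state, without advancing time (a new reading comes with each control period).
- viewer.grab_frame(name): name is "scene" or "top"; returns (picture, depth): 384x512x3 uint8, red, green, blue; 384x512 float32, m along the optical axis (not along the pixel's ray), 0 where there is no reading.
- viewer.calibration(name): a dict with "mtx" (3x3 intrinsics, pixels), "distortion" ([k1, k2, p1, p2, k3] as OpenCV has them; the pictures are not rectified), "world_to_cam" (4x4, takes a point from world to camera coordinates). Camera axes: x right, y up, looking along -z (the intrinsics and any distortion apply to the point x, -y, -z); pixel columns grow to the right and rows downward; lengths in m; the calibration is good to about 2 mm. A picture is of the moment at which its call begins. calibration takes no time and is no camera call.
- r.hand_in(): hands the job in, once; it reports no verdict.
Trained networks look in the newest picture that a camera, given by its name, has taken for a name from the list of things; names that differ only in an ending like _2 or _b are one class to them, and where a whole thing is asked for, a point or a joint stands for the part that bears it (a point fixed in the world has none). Each returns a list of dicts, best first, with "score" (0 to 1); they miss things now and then, are a little off and sometimes report something else, mostly with a low value. They report only what shows in the picture. A call takes as long as a camera call. They do not tell look-alikes from the thing itself.
- nets.look_for(name, camera): "location" ([x, y, z] in m, in world coordinates, good to about 4 mm: the middle of the surface that is visible of it).
- nets.silhouettes(name, camera): "mask" (384x512 bool, what is visible of it).
The state is a dict: "clock": time; "joints": joint angles; "qvel": joint speeds; "tau": joint torques, N m; "tcp_pos": TCP position; "orientation": TCP orientation; "contact_force": force on the tool from outside, world axes, zero at the start; "moment": the same for the moment, N m; "grip_width": finger opening in m.
Only numpy, scipy, OpenCV 4.12 (cv2) and the standard library are available. Lean on these libraries where they do the work, as an engineer would, in place of code of your own. Each camera call takes 0.05 s, during which the arm holds its last target. There are 200 camera calls.

## Working session

There is one attempt and no reset: what is moved stays moved. The work goes in short steps, Python scripts to look and compute and a shell command to move; the robot and the scene stay as the last step left them, time stands still between calls to the robot, and variables do not carry over. Pictures are saved under pics/ and viewed, about 8 in all and at most 12, crops included, and the job is handed in when it is done.

```bash
ls; mkdir -p pics; cat > h.py <<'E'
import numpy as np, cv2
from bench import r, viewer, nets
from scipy.spatial.transform import Rotation as R
def cloud(cam,depth):
    c=viewer.calibration(cam); K=np.array(c["mtx"]);D=np.array(c["distortion"]);T=np.array(c["world_to_cam"])
    v,u=np.mgrid[0:384,0:512]
    p=cv2.undistortPoints(np.stack([u,v],-1).reshape(-1,1,2).astype(np.float64),K,D).reshape(384,512,2)
    P=np.stack([p[...,0]*depth,-p[...,1]*depth,-depth],-1)
    W=(P-T[:3,3])@T[:3,:3]
    W[depth<=0]=np.nan
    return W
def proj(cam,X):
    c=viewer.calibration(cam);T=np.array(c["world_to_cam"])
    P=np.atleast_2d(X)@T[:3,:3].T+T[:3,3]; P=P*[1,-1,-1]
    return cv2.projectPoints(P,np.zeros(3),np.zeros(3),np.array(c["mtx"]),np.array(c["distortion"]))[0].reshape(-1,2)
def st():
    o=r.get_obs(); M=R.from_rotvec(o["orientation"]).as_matrix()
    print("t",o["clock"],"tcp",np.round(o["tcp_pos"],4),"F",np.round(o["contact_force"],1),"w",o["grip_width"],"\n",np.round(M,3),np.round(o["joints"],3))
    return o,M
E
python3 - <<'E'
from h import *
st()
for cam in ["scene","top"]:
    im,d=viewer.grab_frame(cam); W=cloud(cam,d); np.savez(f"pics/{cam}0.npz",im=im,d=d,W=W)
    cv2.imwrite(f"pics/{cam}0.png",cv2.resize(im[...,::-1],(800,600),interpolation=cv2.INTER_CUBIC))
    for n in ["rod","rod_low","rod_high","tray","jar","jar_rim","bottle","cap","weight","glue","spool","wax_tin","volume"]:
        print(cam,n,[(np.round(x["location"],3).tolist(),round(x["score"],2)) for x in nets.look_for(n,cam)[:4]])
E
```

```text
pics
t 0.0 tcp [0.2133 0.6398 0.2303] F [ 0.1 -0.3  0. ] w 0.08520440156886745 
 [[-0.     0.316  0.949]
 [-0.002  0.949 -0.316]
 [-1.    -0.002  0.   ]] [-1.357  0.478  0.022  1.556 -0.012  1.109 -0.083]
scene rod [([0.469, 0.276, 0.056], 0.65), ([0.305, 0.461, 0.011], 0.59)]
scene rod_low [([0.301, 0.458, 0.008], 0.42)]
scene rod_high [([0.522, 0.046, 0.042], 0.26), ([0.531, -0.08, 0.035], 0.18)]
scene tray [([0.408, 0.263, 0.002], 0.66)]
scene jar [([0.525, -0.242, 0.062], 0.62), ([0.523, 0.043, 0.043], 0.48)]
scene jar_rim [([0.531, -0.243, 0.062], 0.78)]
scene bottle [([0.521, 0.042, 0.041], 0.69)]
scene cap [([0.5, 0.037, 0.16], 0.7)]
scene weight [([0.529, -0.081, 0.038], 0.73), ([0.522, 0.042, 0.039], 0.49), ([0.713, 0.23, 0.068], 0.19)]
scene glue [([0.71, 0.228, 0.068], 0.68)]
scene spool [([0.691, 0.106, 0.046], 0.84)]
scene wax_tin [([0.532, -0.079, 0.036], 0.64), ([0.375, 0.154, 0.029], 0.56)]
scene volume [([0.52, -0.518, 0.04], 0.59)]
top rod []
top rod_low [([0.456, 0.27, 0.051], 0.75), ([0.304, 0.46, 0.007], 0.44), ([0.675, 0.102, 0.049], 0.26)]
top rod_high [([0.458, 0.271, 0.055], 0.76), ([0.302, 0.463, 0.008], 0.65)]
top tray [([0.41, 0.259, 0.004], 0.77), ([0.46, 0.273, 0.053], 0.57)]
top jar [([0.515, -0.253, 0.036], 0.78), ([0.514, -0.078, 0.035], 0.18)]
top jar_rim [([0.516, -0.249, 0.035], 0.97)]
top bottle [([0.472, 0.021, 0.013], 0.86), ([0.518, -0.251, 0.035], 0.44)]
top cap [([0.703, -0.065, 0.015], 0.61), ([0.494, 0.035, 0.16], 0.5), ([0.688, 0.224, 0.072], 0.17)]
top weight [([0.513, -0.08, 0.038], 0.48)]
top glue [([0.512, -0.077, 0.037], 0.71), ([0.689, 0.224, 0.072], 0.57)]
top spool [([0.672, 0.104, 0.047], 0.68)]
top wax_tin [([0.367, 0.151, 0.025], 0.9), ([0.461, 0.275, 0.049], 0.18)]
top volume [([0.497, -0.523, 0.042], 0.69), ([0.518, -0.252, 0.037], 0.56)]
```

View pics/scene0.png

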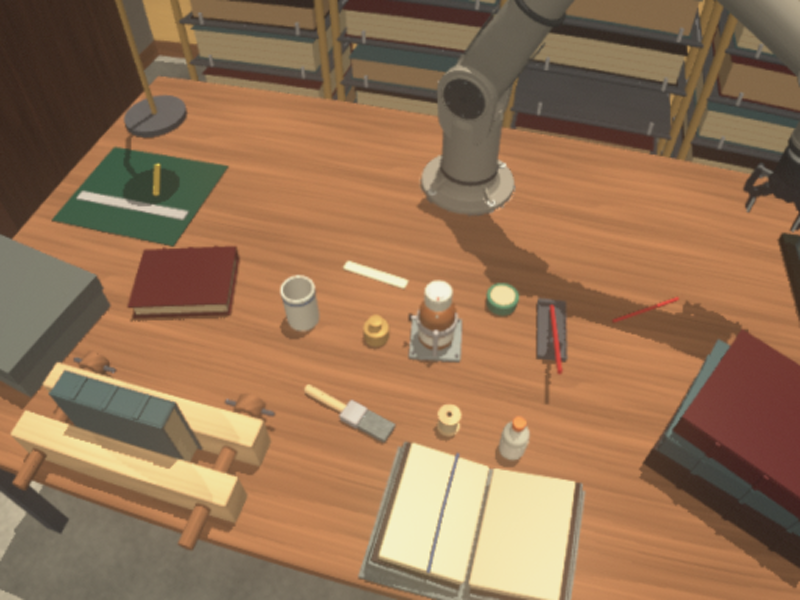

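View pics/top0.png

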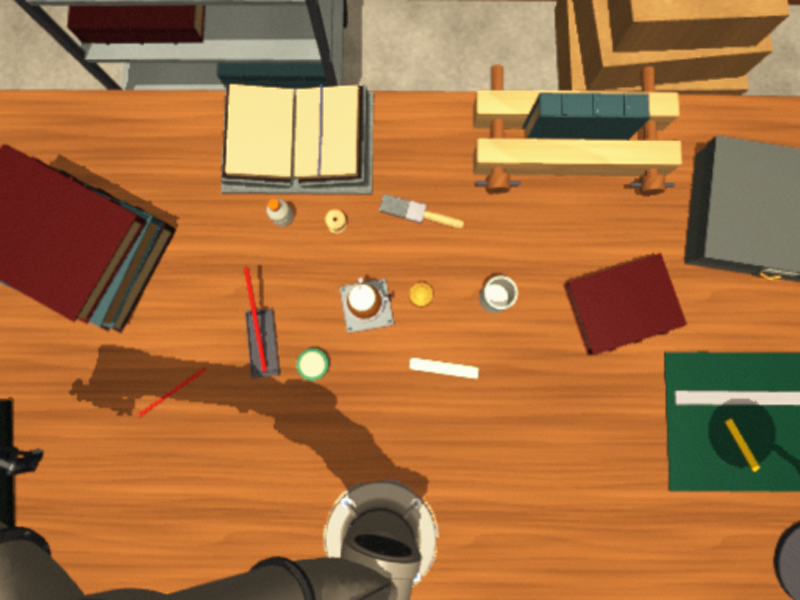

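```bash
python3 - <<'E'
from h import *
def circ(P):
    A=np.c_[2*P,np.ones(len(P))]; s=np.linalg.lstsq(A,(P**2).sum(1),rcond=None)[0]
    return s[:2],np.sqrt(s[2]+s[0]**2+s[1]**2)
for cam in ["scene","top"]:
    z=np.load(f"pics/{cam}0.npz"); W=z["W"]; im=z["im"].astype(int)
    def sel(c,rad,z0,z1): return W[(np.hypot(W[...,0]-c[0],W[...,1]-c[1])<rad)&(W[...,2]>z0)&(W[...,2]<z1)]
    P=sel((.5,.035),.05,.15,.175); print(cam,"cap top",len(P),P.mean(0),(P.min(0)+P.max(0))/2,np.ptp(P,0))
    P=sel((.52,-.25),.06,.094,.106); print("jar rim",len(P),(P.min(0)+P.max(0))/2,np.ptp(P,0),circ(P[:,:2]))
    hsv=cv2.cvtColor(z["im"],cv2.COLOR_RGB2HSV)
    red=((hsv[...,0]<8)|(hsv[...,0]>172))&(hsv[...,1]>150)&(hsv[...,2]>70)
    n,l,s,c=cv2.connectedComponentsWithStats(red.astype(np.uint8))
    for k in range(1,n):
        if s[k,4]<25: continue
        P=W[l==k]; P=P[~np.isnan(P[:,0])]
        m=np.median(P,0); P=P[np.linalg.norm(P-m,axis=1)<.16]
        u=np.linalg.svd(P-P.mean(0),full_matrices=False)[2][0]; u*=np.sign(u[2])
        t=(P-P.mean(0))@u
        print("red",s[k],"mid",P.mean(0).round(4),"dir",u.round(3),"ends",(P.mean(0)+np.percentile(t,1)*u).round(4),(P.mean(0)+np.percentile(t,99)*u).round(4))
E
```

```text
scene cap top 222 [0.49982685 0.0390468  0.15981364] [0.49718004 0.03823265 0.1576257 ] [0.05262251 0.0508152  0.01489045]
jar rim 114 [ 0.51555941 -0.24092641  0.09981585] [0.06716164 0.06780979 0.0116219 ] (array([ 0.51577157, -0.24127547]), np.float64(0.032175516839687))
red [392 190  42  16  99] mid [0.3044 0.462  0.0061] dir [ 0.592 -0.806  0.006] ends [0.254  0.5306 0.0056] [0.3531 0.3958 0.0066]
red [352 195   8  44 121] mid [0.4668 0.2753 0.0494] dir [0.936 0.131 0.326] ends [0.3585 0.2601 0.0116] [0.5658 0.2891 0.0839]
top cap top 213 [0.494433   0.03654482 0.15985185] [0.49442642 0.03708724 0.15825901] [0.0468338  0.04620727 0.01512225]
jar rim 88 [ 0.51544228 -0.24473293  0.09942936] [0.06556666 0.06729767 0.00982076] (array([ 0.51452793, -0.24451078]), np.float64(0.031872145693762344))
red [   0   93   87  112 6058] mid [0.6139 0.6458 0.1667] dir [0.859 0.512 0.002] ends [0.4945 0.5747 0.1665] [0.7495 0.7266 0.167 ]
red [ 361  162   78   65 3184] mid [ 0.5014 -0.5229  0.0388] dir [ 0.303 -0.953  0.022] ends [ 0.4702 -0.4249  0.0366] [ 0.5343 -0.6267  0.0412]
red [156 171  15  67 220] mid [0.458  0.2727 0.0453] dir [0.939 0.136 0.315] ends [0.3527 0.2574 0.01  ] [0.5643 0.2881 0.081 ]
red [ 89 236  43  30 122] mid [0.3045 0.4592 0.0052] dir [ 0.587 -0.81   0.008] ends [0.2549 0.5277 0.0046] [0.3533 0.3919 0.0059]
```

Scene picture: the long propped red rod (552,340) lies on the tray. The thin flat rod (645,310) is a decoy. The capped bottle is at (437,320) and the jar at (300,303). The top picture agrees with this, with the rod at (255,320) and the jar at (499,293). The tool only turns about the vertical, so I'll grip the rod high and swing it upright against the tray floor and rim. First I go above the rod.

```bash
cat >> h.py <<'E'
def go(target,yaw=None):
    "tool-axis shift (mm) to a world TCP target; yaw=heading of tool z in deg; turn first"
    o,M=st(); d=(np.array(target)-o["tcp_pos"])*1e3
    print("shift now-axes",np.round(M.T@d,1))
    if yaw is not None:
        h=np.degrees(np.arctan2(M[1,2],M[0,2])); a=np.radians(yaw); z=np.array([np.cos(a),np.sin(a),0]);x=np.array([0,0,-1.]);y=np.cross(z,x)
        print("turn rad",-np.radians((yaw-h+180)%360-180),"shift after turn",np.round(np.stack([x,y,z])@d,1))
E
python3 -m pendant '[50,0,-19.8,34.4,0,50,0,-19.8,34.4,0,50,0,-19.8,34.4,0,50,0,-19.8,34.4,0,50,0,-19.8,34.4,0,50,0,-19.8,34.4,0,50,0,-19.8,34.4,0,50,0,-19.8,34.4,0,50,0,-19.8,34.4,0,50,0,-19.8,34.4,0,50,0,-19.8,34.4,0,50,0,-19.8,34.4,0,50,0,0,0,-0.1156,50,0,0,0,-0.1156,50,0,0,0,-0.1156,50,0,0,0,-0.1156,50,0,0,0,0]'
python3 - <<'E'
from h import *
go([.530,.2836,.053],8.1)
E
```

```text
clock: 3.52
tcp_pos: [0.53, 0.2843, 0.2314]
orientation: [-0.109, 1.568, 0.11]
contact_force: [0.3, 0.3, -0.2]
grip_width: 0.0498
t 3.525 tcp [0.53   0.2843 0.2314] F [ 0.3  0.3 -0.2] w 0.04978134924354813 
 [[ 0.    -0.139  0.99 ]
 [ 0.     0.99   0.139]
 [-1.     0.     0.   ]] [-0.66   0.356  0.082  1.743 -0.033  1.044  1.144]
shift now-axes [ 1.784e+02 -8.000e-01 -1.000e-01]
turn rad -0.0019982213361451756 shift after turn [ 1.784e+02 -7.000e-01 -1.000e-01]
```

```bash
python3 -m pendant '[50,40,-0.8,0,0,50,40,0,0,0,50,40,0,0,0,50,30,0,0,0,50,18,0,0,0,50,10,0,0,0,50,0,0,0,0]' 25
python3 - <<'E'
from h import *
st()
im,d=viewer.grab_frame("scene")
cv2.imwrite("pics/s1.png",cv2.resize(im[150:270,290:430,::-1],(700,600),interpolation=cv2.INTER_CUBIC))
E
```

```text
clock: 4.4
tcp_pos: [0.5302, 0.2837, 0.0534]
orientation: [-0.11, 1.568, 0.11]
contact_force: [-0.6, -1.2, 0.2]
grip_width: 0.0501
t 4.4 tcp [0.5302 0.2837 0.0534] F [-0.6 -1.2  0.2] w 0.05014962478331944 
 [[-0.   -0.14  0.99]
 [-0.    0.99  0.14]
 [-1.   -0.   -0.  ]] [-0.641  0.575  0.061  1.872 -0.051  0.696  1.16 ]
```

View pics/s1.png

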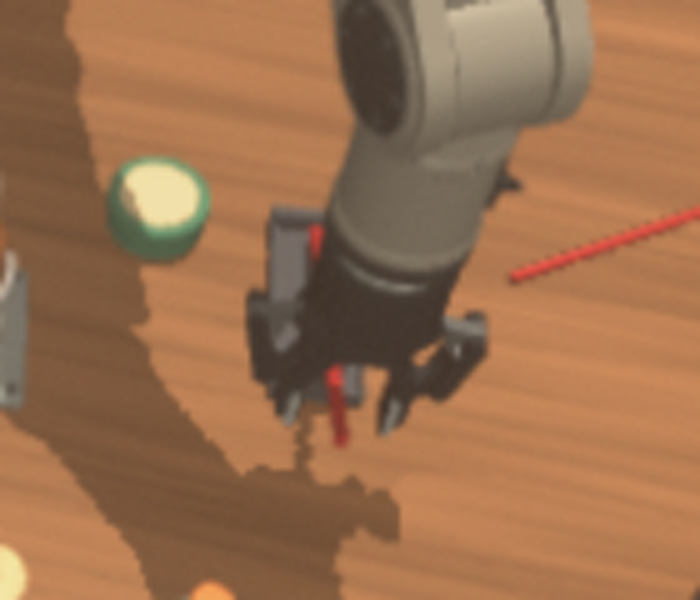

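```bash
python3 -m pendant '[0,0,0,0,0,0,0,0,0,0,0,0,0,0,0,0,0,0,0,0,0,0,0,0,0,0,-8,0,0,0,0,-16,0,0,0,0,-24,0,0,0,0,-24,0,0,0,0,-20,0,0,0,0,0,0,0,0]' 20
cat >> h.py <<'E'
def rod(cam,c,rad=.25):
    im,d=viewer.grab_frame(cam); W=cloud(cam,d)
    hsv=cv2.cvtColor(im,cv2.COLOR_RGB2HSV)
    m=((hsv[...,0]<8)|(hsv[...,0]>172))&(hsv[...,1]>140)&(hsv[...,2]>60)&(np.linalg.norm(W-np.array(c),axis=2)<rad)&(W[...,2]>.02)
    P=W[m]
    for _ in range(4):
        q=np.median(P,0); u=np.linalg.svd(P-q,full_matrices=False)[2][0]; e=np.linalg.norm((P-q)-np.outer((P-q)@u,u),axis=1); P=P[e<max(.008,np.percentile(e,40))]
    u*=np.sign(u[2]); t=(P-q)@u
    print(cam,len(P),"tilt from horizontal",np.degrees(np.arcsin(u[2])),"dir",u.round(3),"ends",(q+t.min()*u).round(4),(q+t.max()*u).round(4))
    return im
E
python3 - <<'E'
from h import *
o,M=st()
for cam in ["scene","top"]: im=rod(cam,[.47,.275,.13],.15); cv2.imwrite(f"pics/{cam}2.png",cv2.resize(im[150:270,290:430,::-1],(700,600)))
E
```

```text
clock: 5.82
tcp_pos: [0.5313, 0.2844, 0.1479]
orientation: [-0.108, 1.564, 0.112]
contact_force: [-0.5, 0.2, -0.6]
grip_width: 0.009
t 5.825 tcp [0.5313 0.2844 0.1479] F [-0.5  0.2 -0.6] w 0.009044680787627567 
 [[ 0.004 -0.14   0.99 ]
 [ 0.003  0.99   0.14 ]
 [-1.     0.002  0.004]] [-0.652  0.446  0.075  1.82  -0.042  0.873  1.154]
scene 42 tilt from horizontal 20.77806001589145 dir [0.925 0.136 0.355] ends [0.3511 0.2587 0.1032] [0.5664 0.2904 0.1858]
top 175 tilt from horizontal 20.138276806725496 dir [0.929 0.134 0.344] ends [0.3513 0.257  0.1034] [0.5216 0.2816 0.1665]
```

View pics/scene2.png

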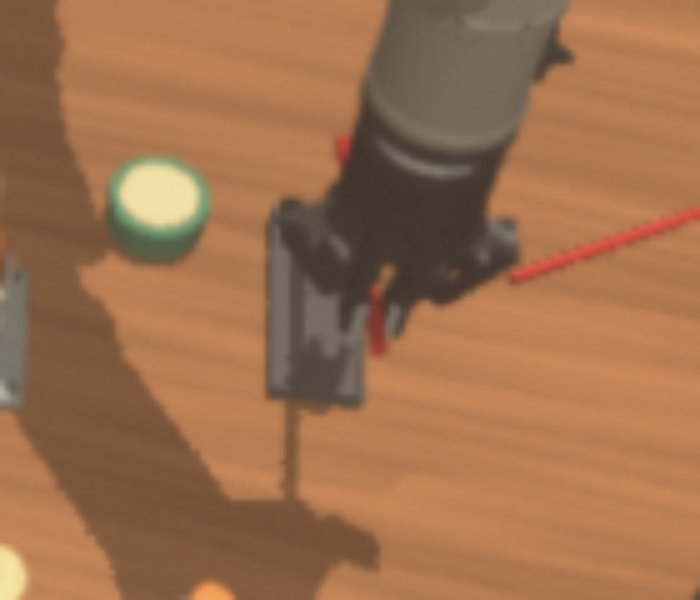

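The grip is rigid: the rod still lies at 20° after lifting. So I'll lever it upright by putting its low end on the far side of the notched post and moving back over it.

```bash
python3 -m pendant '[0,0,0,20,0,0,0,0,35,0,0,0,0,35,0,0,0,0,30,0,0,0,0,20,0,0,10,0,0,0,0,20,0,0,0,0,25,0,0,0,0,14,0,0,0,0,0,0,0,0]'
python3 - <<'E'
from h import *
st()
im=rod("scene",[.63,.30,.08],.13); cv2.imwrite("pics/s3.png",cv2.resize(im[150:270,290:430,::-1],(700,600)))
E
```

```text
clock: 7.18
tcp_pos: [0.667, 0.3028, 0.0743]
orientation: [-0.112, 1.571, 0.11]
contact_force: [0.6, -0.1, -0.4]
grip_width: 0.0091
t 7.175 tcp [0.667  0.3028 0.0743] F [ 0.6 -0.1 -0.4] w 0.009125137602484516 
 [[-0.003 -0.14   0.99 ]
 [-0.002  0.99   0.14 ]
 [-1.    -0.001 -0.003]] [-0.563  0.726  0.081  1.515 -0.069  0.907  1.252]
scene 59 tilt from horizontal 20.455801477587222 dir [0.928 0.13  0.349] ends [0.5085 0.2813 0.0393] [0.7004 0.3083 0.1116]
```

View pics/s3.png

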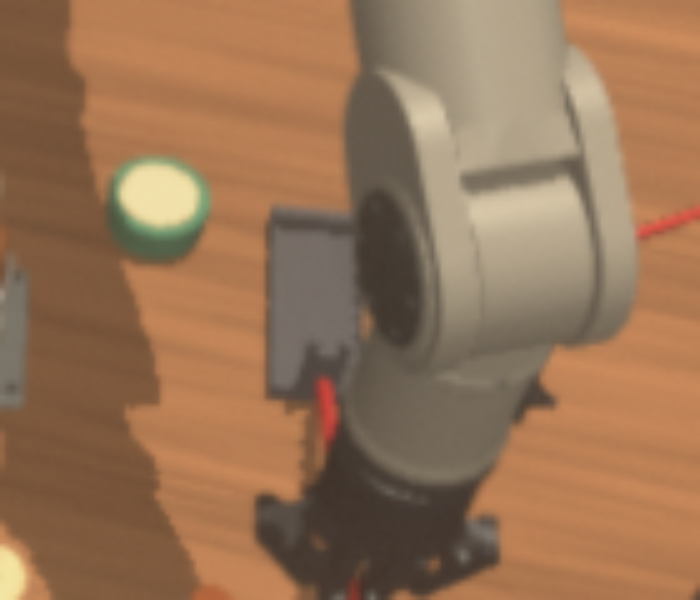

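```bash
python3 -m pendant '[0,0,0,-6,0,0,-2,0,-6,0,0,-10,0,-5.5,0,0,-10,0,-5.5,0,0,-10,0,-6,0,0,-10,0,-6,0,0,-9.5,0,-7,0,0,-9.5,0,-7,0,0,-8.5,0,-8.3,0,0,-8.5,0,-8.3,0,0,-7.5,0,-9.2,0,0,-7.5,0,-9.2,0,0,0,0,0,0]'
python3 - <<'E'
from h import *
o,M=st(); rod("top",o["tcp_pos"],.2)
im=rod("scene",o["tcp_pos"],.2); cv2.imwrite("pics/s4.png",cv2.resize(im[150:270,290:430,::-1],(700,600)))
E
```

```text
clock: 8.85
tcp_pos: [0.5843, 0.2915, 0.1696]
orientation: [-0.111, 1.569, 0.111]
contact_force: [1.0, 0.7, -0.3]
grip_width: 0.0091
t 8.85 tcp [0.5843 0.2915 0.1696] F [ 1.   0.7 -0.3] w 0.00912592790432462 
 [[-0.001 -0.141  0.99 ]
 [-0.     0.99   0.141]
 [-1.     0.    -0.001]] [-0.62   0.5    0.086  1.673 -0.051  0.971  1.196]
top 113 tilt from horizontal 55.557247663524805 dir [0.559 0.085 0.825] ends [0.483  0.2756 0.0383] [0.5791 0.2902 0.1799]
scene 21 tilt from horizontal 55.04977877897826 dir [0.568 0.073 0.82 ] ends [0.499  0.2775 0.0544] [0.6154 0.2926 0.2224]
```

View pics/s4.png

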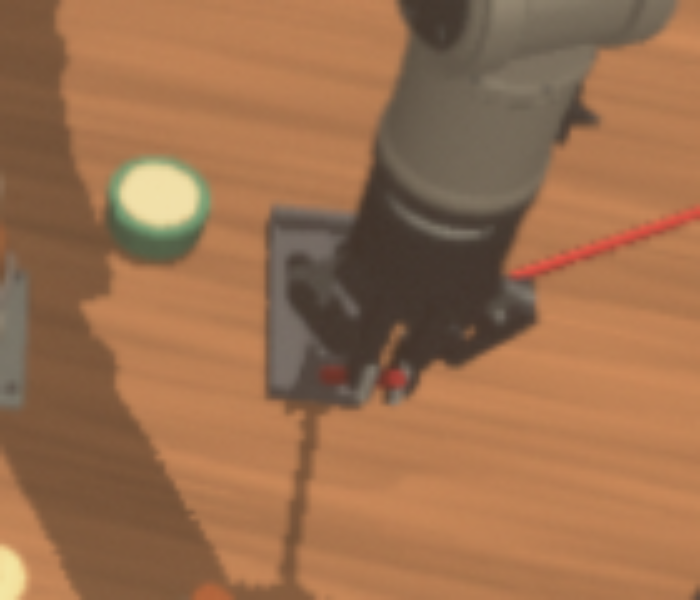

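Levering works: the rod is now at 55°. Continuing the arc.

```bash
python3 -m pendant '[0,-6.2,0,-10.1,0,0,-6.2,0,-10.1,0,0,-4.3,0,-9.2,0,0,-4.3,0,-9.2,0,0,-3.3,0,-9.6,0,0,-3.3,0,-9.6,0,0,-1.7,0,-6.6,0,0,-1.7,0,-6.6,0,0,-20,0,8,0,0,-40,0,0,0,0,-20,0,0,0,0,0,0,0,0]'
python3 - <<'E'
from h import *
o,M=st(); rod("top",o["tcp_pos"],.2);im=rod("scene",o["tcp_pos"],.2)
print(nets.look_for("rod_low","scene")[:2])
go([.515,-.243,.27],8.1)
E
```

```text
clock: 10.45
tcp_pos: [0.5233, 0.283, 0.2815]
orientation: [-0.109, 1.566, 0.111]
contact_force: [-0.4, 0.5, -0.1]
grip_width: 0.0093
t 10.45 tcp [0.5233 0.283  0.2815] F [-0.4  0.5 -0.1] w 0.009262686783574305 
 [[ 0.001 -0.14   0.99 ]
 [ 0.001  0.99   0.14 ]
 [-1.     0.001  0.002]] [-0.671  0.3    0.089  1.702 -0.029  1.139  1.138]
top 54 tilt from horizontal 78.0985928726735 dir [0.204 0.031 0.979] ends [0.4916 0.2763 0.1297] [0.5176 0.2802 0.2543]
scene 111 tilt from horizontal 77.40695453805672 dir [0.216 0.029 0.976] ends [0.496  0.2794 0.1204] [0.5452 0.286  0.3423]
[{'location': [0.5008, 0.0402, 0.1619], 'score': 0.71}, {'location': [0.5253, 0.2832, 0.2493], 'score': 0.67}]
t 10.6 tcp [0.5221 0.2822 0.2788] F [ 0.4 -0.2 -0.5] w 0.009329293964002325 
 [[-0.002 -0.14   0.99 ]
 [-0.001  0.99   0.14 ]
 [-1.    -0.001 -0.003]] [-0.671  0.303  0.089  1.705 -0.029  1.138  1.138]
shift now-axes [   9.5 -519.   -80.7]
turn rad -0.0006528750773611027 shift after turn [   8.8 -519.   -81.1]
```

```bash
python3 -m pendant '[0,-40,0,0,0,0,-40,0,0,0,0,0,-20,-2,0,0,0,-35,-4,0,0,0,-40,-4.4,0,0,0,-40,-4.4,0,0,0,-40,-4.4,0,0,0,-40,-4.4,0,0,0,-40,-4.4,0,0,0,-40,-4.4,0,0,0,-40,-4.4,0,0,0,-40,-4.4,0,0,0,-40,-4.4,0,0,0,-40,-4.4,0,0,0,-35,-4,0,0,0,-20,-2.1,0,0,0,-9,-1,0,0,30,0,0,0,0,30,0,0,0,0,0,0,0,0]' 30
python3 - <<'E'
from h import *
o,M=st(); a=rod("top",o["tcp_pos"],.2);im=rod("scene",o["tcp_pos"],.2)
print(proj("scene",o["tcp_pos"]),proj("scene",[.515,-.243,.1]))
a=cv2.resize(a[130:230,260:380,::-1],(480,400)); b=cv2.resize(im[110:230,120:240,::-1],(400,400))
cv2.imwrite("pics/s5.png",np.hstack([b[:400,:318],a]))
E
```

```text
clock: 13.1
tcp_pos: [0.5375, -0.2378, 0.2973]
orientation: [-0.109, 1.574, 0.113]
contact_force: [0.1, 0.3, -0.0]
grip_width: 0.0092
t 13.1 tcp [ 0.5375 -0.2378  0.2973] F [ 0.1  0.3 -0. ] w 0.009234223987045079 
 [[-0.006 -0.141  0.99 ]
 [ 0.002  0.99   0.141]
 [-1.     0.003 -0.006]] [-0.026  0.293  0.425  1.709 -0.129  1.174  2.146]
  return _methods._mean(a, axis=axis, dtype=dtype,
  ret = um.true_divide(
Traceback (most recent call last):
  File "h.py", line 33, in rod
    q=np.median(P,0); u=np.linalg.svd(P-q,full_matrices=False)[2][0]; e=np.linalg.norm((P-q)-np.outer((P-q)@u,u),axis=1); P=P[e<max(.008,np.percentile(e,40))]
                        ~~~~~~~~~~~~~~~~~~~~~~~~~~~~~~~~~~~~~~~~~^^^
IndexError: index 0 is out of bounds for axis 0 with size 0
```

```bash
python3 - <<'E'
from h import *
o=r.get_obs(); im=rod("scene",o["tcp_pos"],.2)
a,_=viewer.grab_frame("top")
print(proj("scene",o["tcp_pos"]),proj("scene",[.515,-.243,.1]))
a=cv2.resize(a[130:230,260:380,::-1],(480,400)); b=cv2.resize(im[110:230,130:250,::-1],(400,400))
cv2.imwrite("pics/s5.png",np.hstack([b[:400,:318],a]))
E
```

```text
scene 126 tilt from horizontal 77.96033898025043 dir [0.207 0.023 0.978] ends [ 0.5136 -0.237   0.1433] [ 0.5596 -0.2319  0.3606]
[[178.46049082 143.79417459]] [[189.85613533 183.94017217]]
```

View pics/s5.png

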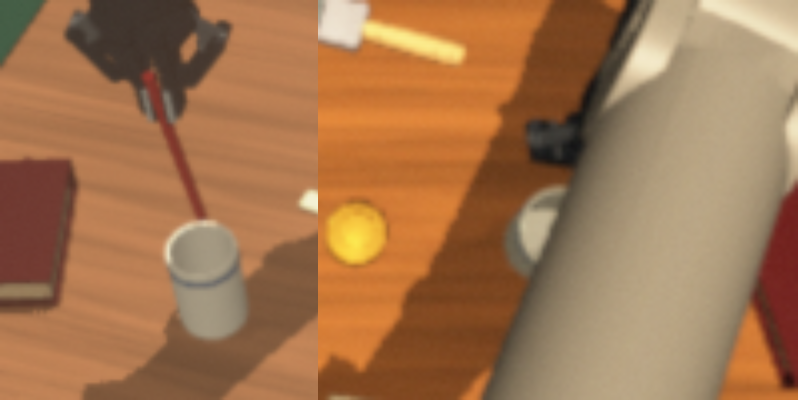

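The scene picture (left half) shows the rod's low end at about (205,215), just behind the middle of the jar's mouth at (203,250). The depth puts it about 7 mm back and 4 mm left of the jar's centre, so I correct for that and lower it.

```bash
python3 -m pendant '[0,0,-5,-8,0,0,0,0,0,0,0,15,0,0,0,0,25,0,0,0,0,25,0,0,0,0,20,0,0,0,0,0,0,0,0]'
python3 - <<'E'
from h import *
o,M=st(); im=rod("scene",o["tcp_pos"],.2)
E
python3 -m pendant '[0,15,0,0,0,0,15,0,0,0,0,8,0,0,0,0,4,0,0,0,0,0,0,0,0]'
python3 - <<'E'
from h import *
o,M=st(); im=rod("scene",o["tcp_pos"],.2)
b=cv2.resize(im[110:230,130:250,::-1],(600,600)); cv2.imwrite("pics/s6.png",b)
E
```

```text
clock: 14.12
tcp_pos: [0.5308, -0.2445, 0.213]
orientation: [-0.109, 1.572, 0.112]
contact_force: [0.2, -0.3, 0.3]
grip_width: 0.0088
t 14.125 tcp [ 0.5308 -0.2445  0.213 ] F [ 0.2 -0.3  0.3] w 0.008828815457322106 
 [[-0.004 -0.14   0.99 ]
 [ 0.001  0.99   0.14 ]
 [-1.     0.002 -0.004]] [ 0.006  0.365  0.409  1.816 -0.169  0.999  2.195]
scene 84 tilt from horizontal 77.33512045397109 dir [0.217 0.03  0.976] ends [ 0.5063 -0.2445  0.0645] [ 0.5531 -0.2381  0.275 ]
clock: 14.8
tcp_pos: [0.5321, -0.2453, 0.1731]
orientation: [-0.11, 1.568, 0.11]
contact_force: [0.6, -0.1, 0.1]
grip_width: 0.0089
t 14.8 tcp [ 0.5321 -0.2453  0.1731] F [ 0.6 -0.1  0.1] w 0.008949918024670598 
 [[-0.   -0.14  0.99]
 [ 0.    0.99  0.14]
 [-1.    0.   -0.  ]] [ 0.021  0.412  0.394  1.852 -0.195  0.915  2.217]
scene 55 tilt from horizontal 77.07135662474589 dir [0.221 0.033 0.975] ends [ 0.5169 -0.2448  0.0677] [ 0.5543 -0.2392  0.2326]
```

View pics/s6.png

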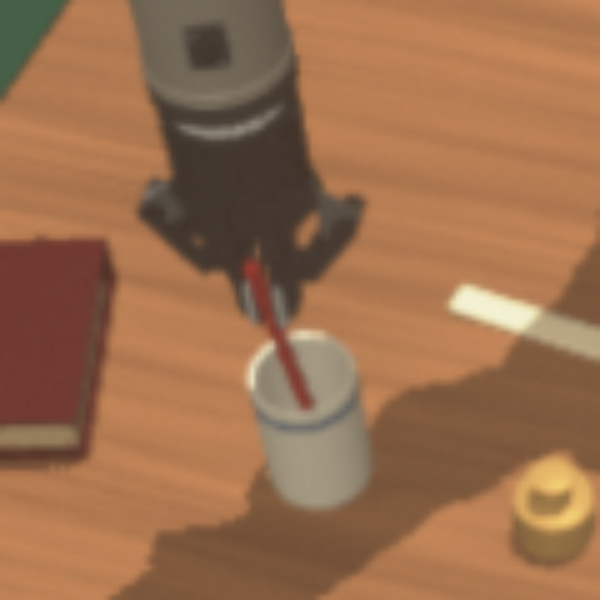

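The rod is inside the jar with its tip about 2 mm above the floor. Releasing gently and rising.

```bash
python3 -m pendant '[0,1.5,0,0,0,14,0,0,0,0,24,0,0,0,0,40,0,0,0,0,50,0,0,0,0,50,-10,0,0,0,50,-30,0,0,0,60,-40,0,0,0,70,-40,0,0,0,70,0,0,0,0]'
python3 - <<'E'
from h import *
o,M=st(); im=rod("scene",[.53,-.24,.15],.15)
b=cv2.resize(im[110:230,130:250,::-1],(600,600)); cv2.imwrite("pics/s7.png",b)
go([.4965,.037,.24])
E
```

```text
clock: 16.1
tcp_pos: [0.5338, -0.2464, 0.296]
orientation: [-0.112, 1.561, 0.108]
contact_force: [-0.3, 0.3, -0.3]
grip_width: 0.0703
t 16.1 tcp [ 0.5338 -0.2464  0.296 ] F [-0.3  0.3 -0.3] w 0.07033973154442726 
 [[ 0.007 -0.14   0.99 ]
 [-0.002  0.99   0.14 ]
 [-1.    -0.003  0.007]] [-0.018  0.286  0.433  1.721 -0.131  1.155  2.163]
scene 20 tilt from horizontal 62.169295692109245 dir [0.457 0.097 0.884] ends [ 0.5501 -0.2332  0.1132] [ 0.6023 -0.2222  0.2143]
t 16.15 tcp [ 0.5328 -0.2458  0.2938] F [-0.6  0.1 -0.9] w 0.07007332329293132 
 [[ 0.004 -0.14   0.99 ]
 [-0.001  0.99   0.14 ]
 [-1.    -0.001  0.003]] [-0.018  0.288  0.432  1.724 -0.131  1.154  2.163]
shift now-axes [ 53.4 285.1   3.4]
```

View pics/s7.png

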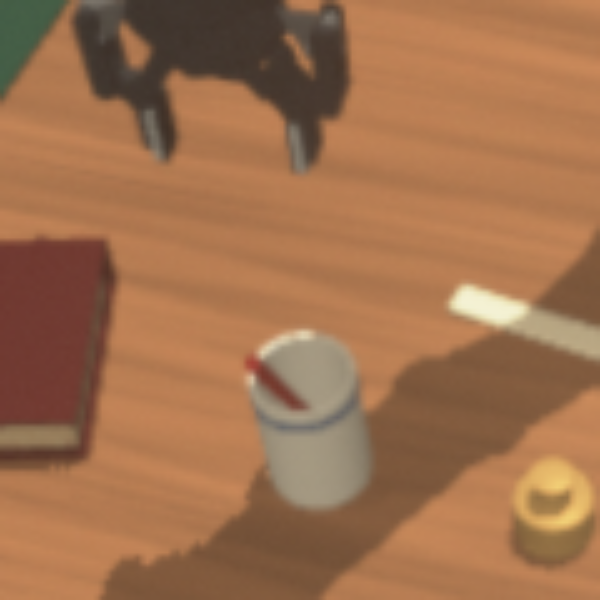

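The rod stands in the jar on its own, leaning left-back on the rim at (250,365), about 28° off vertical, and the jar is upright. Next is the bottle.

```bash
python3 -m pendant '[75,0,20,0,0,75,0,36,0,0,75,0,38,0,0,75,0,38,1,0,75,0,38,1,0,75,0,38,1,0,75,0,36,0,0,75,0,27,0,0,75,0,14,0,0,75,0,0,0,0.148,75,0,0,0,0.148,75,0,0,0,0.148,75,0,0,0,0.148,75,0,0,0,0.148,75,0,0,0,0.148,75,0,0,0,0.148,75,0,0,0,0.148,75,0,0,0,0]' 40
python3 - <<'E'
from h import *
for cam in ["scene","top"]:
    W=np.load(f"pics/{cam}0.npz")["W"]
    P=W[(np.hypot(W[...,0]-.497,W[...,1]-.037)<.05)&(W[...,2]>.156)&(W[...,2]<.164)]
    c,rr=cv2.minEnclosingCircle(P[:,:2].astype(np.float32)); print(cam,len(P),c,rr,P.mean(0))
go([.4965,.0375,.125])
E
```

```text
clock: 18.4
tcp_pos: [0.4949, 0.0366, 0.2913]
orientation: [0.812, 1.414, -0.813]
contact_force: [0.2, -0.3, -0.4]
grip_width: 0.0751
scene 187 (0.4966171681880951, 0.03819429501891136) 0.025989282876253128 [0.49797643 0.03857697 0.16061476]
top 193 (0.49531903862953186, 0.036832794547080994) 0.025139518082141876 [0.49448454 0.03668978 0.1598598 ]
t 18.4 tcp [0.4949 0.0366 0.2913] F [ 0.2 -0.3 -0.4] w 0.07512377985332931 
 [[-0.001  0.864  0.503]
 [-0.001  0.503 -0.864]
 [-1.    -0.001 -0.   ]] [-0.508  0.118  0.341  1.916 -0.043  1.116  0.377]
shift now-axes [166.3   2.   -0. ]
```

```bash
python3 -m pendant '[75,20,1.4,0,0,75,35,0,0,0,75,40,0,0,0,75,35,0,0,0,75,22,0,0,0,75,12,0,0,0,75,3,0,0,0,75,0,0,0,0]' 40
python3 - <<'E'
from h import *
st(); im,d=viewer.grab_frame("scene")
cv2.imwrite("pics/s8.png",cv2.resize(im[130:240,220:350,::-1],(709,600)))
E
```

```text
clock: 19.4
tcp_pos: [0.4968, 0.0379, 0.1253]
orientation: [0.813, 1.413, -0.812]
contact_force: [-0.2, 0.7, -0.2]
grip_width: 0.0752
t 19.4 tcp [0.4968 0.0379 0.1253] F [-0.2  0.7 -0.2] w 0.0752042415117558 
 [[ 0.001  0.864  0.504]
 [ 0.     0.504 -0.864]
 [-1.     0.001  0.   ]] [-0.457  0.336  0.308  2.087 -0.149  0.738  0.473]
```

View pics/s8.png

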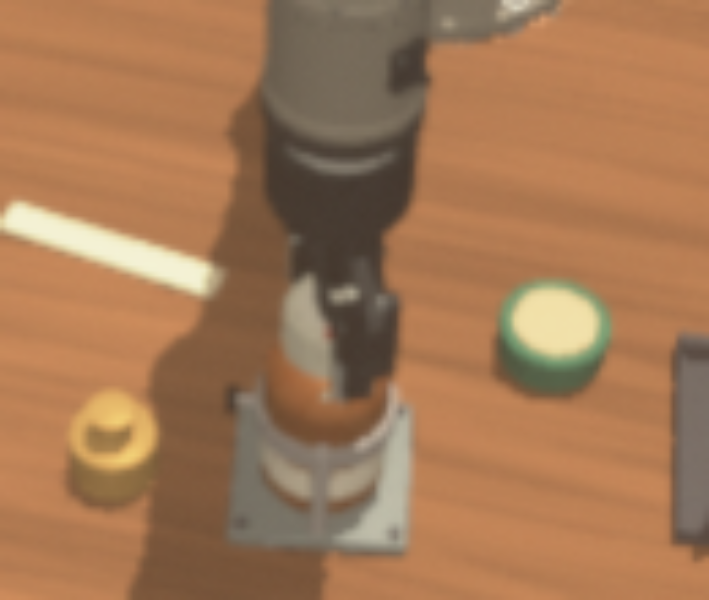

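The fingers straddle the cap at (310,330). Closing, reading the force, then pressing.

```bash
python3 -m pendant '[45,0,0,0,0,45,0,0,0,0,45,0,0,0,0,45,0,0,0,0,45,0,0,0,0]' 70
python3 -m pendant '[40,1,0,0,0,40,2,0,0,0,40,2,0,0,0,40,1,0,0,0,40,0,0,0,0]' 80
```

```text
clock: 20.08
tcp_pos: [0.4965, 0.038, 0.1254]
orientation: [0.813, 1.413, -0.812]
contact_force: [-2.4, 0.2, 5.7]
grip_width: 0.049
clock: 20.7
tcp_pos: [0.4966, 0.038, 0.1199]
orientation: [0.813, 1.413, -0.812]
contact_force: [-3.7, -0.4, 12.4]
grip_width: 0.0487
```

```bash
python3 -m pendant '[40,0.8,0,0,0,40,0.4,0,0,0,40,0,0,0,0]'
python3 -m pendant '[40,0,0,0,-0.1,40,0,0,0,-0.1,40,0,0,0,0]'; python3 -c "
from h import *; o,M=st(); print(o['moment'])"
```

```text
clock: 21.08
tcp_pos: [0.4966, 0.038, 0.1197]
orientation: [0.814, 1.414, -0.812]
contact_force: [-8.9, -0.8, 25.1]
grip_width: 0.0487
clock: 21.45
tcp_pos: [0.497, 0.0379, 0.1197]
orientation: [0.659, 1.468, -0.657]
contact_force: [-7.4, -0.9, 22.9]
grip_width: 0.0488
t 21.45 tcp [0.497  0.0379 0.1197] F [-7.4 -0.9 22.9] w 0.048827087181551126 
 [[ 0.001  0.746  0.666]
 [ 0.001  0.666 -0.746]
 [-1.     0.002  0.   ]] [-0.414  0.342  0.257  2.089 -0.13   0.724  0.654]
[-0.27092075  1.59646094  0.14165368]
```

```bash
python3 -m pendant '[40,0,0,0,-0.121,40,0,0,0,-0.121,40,0,0,0,-0.121,40,0,0,0,-0.121,40,0,0,0,-0.121,40,0,0,0,-0.121,40,0,0,0,-0.121,40,0,0,0,0,40,0,0,0,0]'; python3 -c "
from h import *; o,M=st(); print(o['moment'],np.degrees(np.arctan2(M[1,2],M[0,2])))"
```

```text
clock: 22.58
tcp_pos: [0.497, 0.0379, 0.1198]
orientation: [-0.003, 1.569, 0.003]
contact_force: [-7.8, -1.2, 22.6]
grip_width: 0.0491
t 22.575 tcp [0.497  0.0379 0.1198] F [-7.8 -1.2 22.6] w 0.04907697404357553 
 [[ 0.001 -0.004  1.   ]
 [ 0.     1.     0.004]
 [-1.     0.     0.001]] [-0.255  0.335  0.064  2.078 -0.032  0.727  1.404]
[-0.43764963  1.5167565   0.17801188] 0.2208018001075497
```

Turned 60° with low torque and still pressed (22.6 N). Lifting a little first to test whether it is free.

```bash
python3 -m pendant '[40,-3,0,0,0,40,-3,0,0,0,40,-3,0,0,0,40,0,0,0,0]'
python3 -m pendant '[40,-3,0,0,0,40,-3,0,0,0,40,-4,0,0,0,40,0,0,0,0]'
```

```text
clock: 23.08
tcp_pos: [0.4968, 0.0379, 0.1271]
orientation: [-0.003, 1.57, 0.003]
contact_force: [0.6, -1.4, 5.1]
grip_width: 0.0491
clock: 23.58
tcp_pos: [0.4964, 0.0381, 0.1368]
orientation: [-0.003, 1.57, 0.003]
contact_force: [0.2, -0.3, -0.1]
grip_width: 0.0488
```

```bash
python3 -m pendant '[40,-10,0,0,0,40,-20,0,0,0,40,-25,0,0,0,40,-20,0,0,0,40,-10,0,0,0,40,-4,0,0,0,40,0,0,0,0,40,0,0,0,0]'
python3 - <<'E'
from h import *
o,M=st(); im=rod("scene",[.53,-.24,.15],.15); d=viewer.grab_frame("scene")[1]; W=cloud("scene",d)
P=W[(np.hypot(W[...,0]-.515,W[...,1]+.243)<.045)&(W[...,2]>.094)&(W[...,2]<.106)]; print("jar",cv2.minEnclosingCircle(P[:,:2].astype(np.float32)))
print("cap",[ (np.round(x["location"],3),round(x["score"],2)) for x in nets.look_for("cap","scene")[:3]])
m=nets.silhouettes("cap","scene")
if m:
    Q=W[m[0]["mask"]]; print("cap z",np.nanpercentile(Q[:,2],[2,50,98]),np.nanmedian(Q,0))
cv2.imwrite("pics/s9.png",cv2.resize(im[100:250,170:370,::-1],(800,600)))
E
```

```text
clock: 24.58
tcp_pos: [0.4959, 0.0379, 0.2249]
orientation: [-0.003, 1.572, 0.003]
contact_force: [0.1, 0.3, -0.9]
grip_width: 0.0484
t 24.575 tcp [0.4959 0.0379 0.2249] F [ 0.1  0.3 -0.9] w 0.04835834663194293 
 [[-0.001 -0.004  1.   ]
 [-0.     1.     0.004]
 [-1.    -0.    -0.001]] [-0.268  0.191  0.075  1.982 -0.017  0.97   1.39 ]
scene 23 tilt from horizontal 62.67289005638338 dir [0.45  0.089 0.888] ends [ 0.5497 -0.2327  0.1125] [ 0.6008 -0.2226  0.2133]
jar ((0.5160446763038635, -0.24274711310863495), 0.035854075103998184)
cap [(array([0.505, 0.04 , 0.263]), 0.71), (array([ 0.534, -0.239,  0.066]), 0.43)]
cap z [0.22992403 0.25821225 0.26244042] [0.50784125 0.0402137  0.25821225]
```

View pics/s9.png

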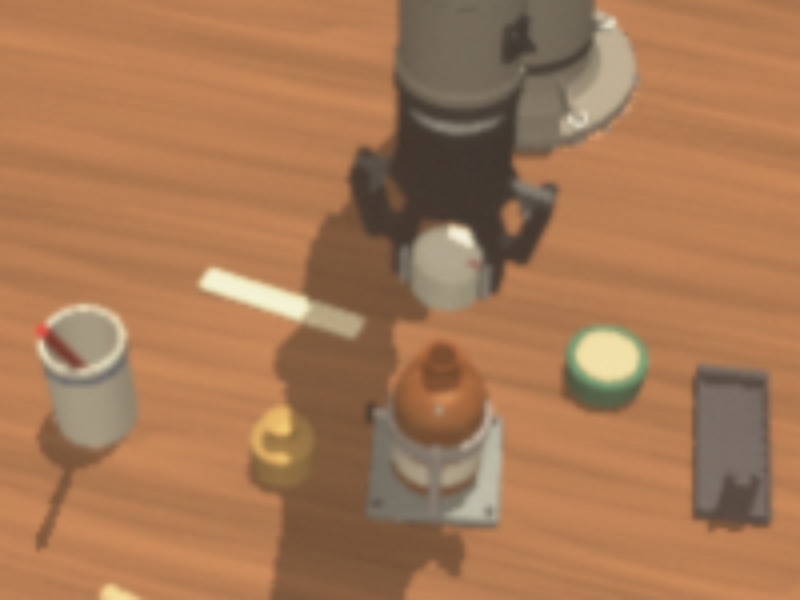

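The bottle is open at (440,350). The cap is level in the fingers at (447,265), and the rod leans in the upright jar at (90,360). Cap top z is about 0.26, so its rim is about 0.229, some 81 mm above the mouth. Handing in.

```bash
python3 -c "
from bench import r
print(r.hand_in())"
```

```text
the job is handed in; nothing more can be done
None
```

The job is done and handed in at about 25 s of robot time, well inside the 58 s limit.

- **Rod:** I gripped the 230 mm red rod near its raised end. The tool can only turn about the vertical, so I levered the rod upright against the far side of the tray's notched post. I then lowered it into the white jar and released it. The last check shows it standing alone against the rim, about 27° off vertical. The jar is upright and within about 1–2 mm of where it started.
- **Cap:** I gripped its sides and pressed until the spring bottomed out, at about 23–25 N. I turned it 60° anticlockwise at low torque (under 0.2 N m), and it lifted off without resistance. It is held level above the bottle, with its rim at about z = 0.229 m, which is about 81 mm above the mouth.
- **Sideways position:** Cap and bottle axis agree to about 1 mm from the arm's pose. The network's cap point sat about 9 mm towards the camera, because it reports the visible side.
- **Disagreements:** The two cameras differed by 1–3 mm on the cap and jar, so I used averages, or positions relative to one camera. One rod fit in the top camera failed because the arm blocked the view, so I used the scene camera instead.
- **Other things on the bench:** In the last close-up the folder, wax tin, weight and tray look untouched. I did not measure them or the things outside that view again.

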